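# Change the workpiece in a bench carving machine and start it

### The arm

A 6-joint arm with a two-finger parallel gripper is mounted at the origin on the work surface. World frame = base frame: x ahead of the robot, y to its left, z up, the work surface at z = 0. Lengths are in m, angles in rad, forces in N, time in s.
With the tool pointing down it reaches from about 0.25 to 0.775 m from the base axis. Payload 4 kg.
Tool frame: the origin (TCP) lies between the finger pads; the fingertips stand 11 mm ahead of it and the grasp point (between the pads) lies 8 mm behind it (robot.tip_extent is the z of the fingertips in the tool frame, in m); z points along the fingers, y is the line along which they close (so a half turn about z gives the same grasp; the last joint's range is limited). The gripper opens to 94 mm and grips with 3 to 60 N. Pads are 16 mm wide; open, the fingers measure 119 mm over their backs; the gripper's body (75 mm by 177 mm) begins 78 mm behind the grasp point.
Start: joints at [1.156, 0.087, 1.371, -0, 1.684, -0.103], TCP at [0.169, 0.523, 0.217] pointing down, gripper open.
Joint ranges: [-3.1, 3.1], [-0.76, 2.03], [0.27, 2.55], [-1.08, 4.22], [0.17, 2.65], [-2.57, 2.57]. Speed limits (rad/s): [2.79, 2.79, 3.14, 3.14, 3.14, 3.14].

### API

Orientations are given as [roll, pitch, yaw] about the fixed x, y, z axes, in that order (R = Rz(yaw) Ry(pitch) Rx(roll)).
In Python, from bench import robot, imaging gives the robot as it stands.
- The arm moves only by the shell command python3 -m pendant 'ROWS'. ROWS is JSON, a list of rows, each a list of 7 numbers: the shift along the world's x, y, z in cm, then the turn, a rotation vector about the world's x, y, z in degrees, then the opening, from 0 (shut) to 1 (fully open). In form: [[dx, dy, dz, ax, ay, az, jaw], ...]. A call has 1 to 8 rows; each row shifts and turns the commanded pose from where the row before left it; what a row does not reach is not made up. A row lasts 1/10 s, in which the tool goes at most 50 mm and 8.59 degrees, less where a joint would pass 70% of its speed; a pose out of reach is approached as far as the arm can. A call is refused whole if a number of a shift passes 5 or a number of a turn 8.59, either way. A call with a gripper value outside its range is refused whole. The fingers move at their own pace and stop on an object; the grip force is fixed at half the most. Time passes only in rows, so rows that do not move let the fingers close. It gives the time, the measured TCP pose, the force, the opening and the grip force at its end, in the units of the state.
- robot.get_obs(): the state, without advancing time (a new reading comes with each control period).
- imaging.snapshot(name): name is "side" or "top" or "wrist"; returns the picture (384x512x3 uint8, red, green, blue); there is no depth.
- imaging.camera_params(name): a dict with "camera_matrix" (3x3 intrinsics, pixels), "R" (3x3) and "t" (3): a world point X has camera coordinates R X + t. Camera axes: x right, y down, z forward; pixel columns grow to the right and rows downward; lengths in m; the calibration is good to about 2 mm. A picture is of the moment at which its call begins: read the wrist's pose just before it. camera_params takes no time and is no camera call; for the wrist camera it gives the pose at the moment of the call.
- robot.close_job(): hands the job in; it is judged then, once.
The state is a dict: "time": time; "joint_positions": joint angles; "qvel": joint speeds; "joint_torque": joint torques, N m; "tool_pos": TCP position; "ee_rot": TCP orientation; "wrist_force": force on the tool from outside, world axes, zero at the start; "wrist_torque": the same for the moment, N m; "width": finger opening in m; "finger_force": force on a finger pad.
Only numpy, scipy, OpenCV 4.12 (cv2) and the standard library are available. Lean on these libraries where they do the work, as an engineer would, in place of code of your own. Each camera call takes 0.05 s, during which the arm holds its last target. There are 200 camera calls.

### The job

The carving machine has finished a piece: lift the dark carved block off the sled and lay it down flat in the blue tray, then set the plain pale blank into the sled's cradle in its place. Slide the sled by its red handle under the hood, fully home against its stop, and only then press the green start button on top of the hood fully down and let it come back up. Do not drop either block, do not press the red stop button, and leave the screwdriver, glue bottle and oil jar where they are.

Things in the scene. Friction and masses are not known exactly. Their poses are not given: they have to be found in the camera images.
- machine: fixed carving machine: dark steel bed, local x -70 to 70, y -212 to 188, top at z 20 mm; a teal hood bridges it: x -70 to 70, y 47 to 173 mm, top at z 140 mm, under it a passage 116 mm wide, ceiling at z 90 mm. Origin: underside, on the sled's centre line; z up, local +y = the way the sled slides in under the hood.
- sled (a joint): travel of the aluminium sled along machine +y, 0 (as it starts, out in the open) to 0.160 m (against its stop, with the cradle centred under the hood). About 2 N of friction; it stays where it is left.
- cradle (a point): centre of the cradle floor, the sled's top, 32 mm above the bench; moves with the sled, axes parallel to the machine's. The cradle is a recess 53 mm in x by 128 mm in y inside lips 6 mm thick and 10 mm high; a block lies in it lengthwise along y, either end first, with 4 mm to spare all round.
- handle_top (a point): centre of the top of the sled's upright red handle: a plate 14 mm (local x) by 30 mm (local y) by 55 mm tall standing on the sled, 125 mm in cradle -y from the cradle's centre. Pinch it across the 14 mm from above. Its centre stays 62 mm outside the hood when the sled is home. Axes as the cradle's.
- start_top (a point): centre of the top of the green start button (36 mm across, in a black collar 52 mm across), on top of the hood, pressed straight down; top 24 mm above the hood, 12 mm above its collar. May be on either side of the hood; the stop button is 70 mm from it.
- start (a joint): start button travel: 0 = up, 0.008 m = fully down (takes 5 N); springs back
- stop_top (a point): centre of the top of the red stop button, same size as the start button: not to be pressed
- stop (a joint): stop button travel: 0 = up, 0.008 m = fully down (5 N)
- carved: finished block of dark wood with dark round carvings, 45 mm (x) x 120 mm (y, its length) x 45 mm high, about 0.11 to 0.22 kg; starts lying in the sled's cradle. Origin: centre of its underside, z up.
- carved_mid (a point): centre of the carved block
- blank: plain pale wooden blank, 45 mm (x) x 120 mm (y, its length) x 45 mm high, about 0.11 to 0.22 kg; starts lying on the bench. Origin: centre of its underside, z up.
- blank_mid (a point): centre of the blank
- tray: fixed open blue tray, outside 130 mm (x) x 190 mm (y) x 30 mm high, walls and floor 5 mm thick. Origin: centre of its underside, z up.
- driver: bystander: yellow-handled screwdriver 180 mm long lying on the bench, local x along its length; leave it alone
- glue: bystander: white glue bottle, 56 mm across, 140 mm tall, origin at the centre of its foot; leave it alone
- oil: bystander: amber oil jar, 68 mm across, 90 mm tall, origin at the centre of its foot; leave it alone
Things that resemble listed ones, but are neither listed nor needed, are in the scene too. Leave any pink look-alike of the blank alone.

How it is judged:
On the way, in this order (a step that is already met when the one before it is completed fails the run):
1. the carved block lies flat in the blue tray, let go (x of carved_mid in the frame of tray between -0.055 and 0.055 m and y of carved_mid in the frame of tray between -0.085 and 0.085 m and z of carved_mid in the frame of tray between 0.015 and 0.036 m and contact force between the fingers and carved below 0.1 N), for 0.2 s.
2. the blank lies in the sled's cradle, let go (x of blank_mid in the frame of cradle between -0.008 and 0.008 m and y of blank_mid in the frame of cradle between -0.008 and 0.008 m and z of blank_mid in the frame of cradle between 0.0185 and 0.0265 m and contact force between the fingers and blank below 0.1 N), for 0.2 s.
3. the sled is fully home with the blank in its cradle (x of blank_mid in the frame of cradle between -0.008 and 0.008 m and y of blank_mid in the frame of cradle between -0.008 and 0.008 m and z of blank_mid in the frame of cradle between 0.0185 and 0.0265 m and value of joint sled above 0.155 m), for 0.2 s.
4. the start button is pressed fully down (all of step 3 and value of joint start above 0.0072 m), for 0.05 s.
At the end, for the whole second after the job is handed in: Carved block flat in the tray (centre inside its walls, at most 36 mm above the bench); blank flat in the cradle (centre within 8 mm, height within 4 mm); sled within 5 mm of its stop; start button up again (under 1.5 mm down); both blocks released and at rest (all of step 1 and all of step 3 and contact force between the fingers and blank below 0.1 N and value of joint start below 0.0015 m and linear speed of each of carved, blank below 0.02 m/s); the robot touches nothing.
It fails at once if the start button is pressed (over 3 mm) while the sled is more than 10 mm short of its stop (value of joint start above 0.003 m and value of joint sled below 0.15 m).
It fails at once if the red stop button is pressed (over 3 mm) (value of joint stop above 0.003 m).
It fails at once if a block is dropped (out of the fingers and moving faster than 0.8 m/s) ((contact force between the fingers and carved below 0.05 N and linear speed of carved above 0.8 m/s) or (contact force between the fingers and blank below 0.05 N and linear speed of blank above 0.8 m/s)).
It fails at once if the screwdriver, glue bottle or oil jar is moved more than 30 mm (distance of any of driver, glue, oil from where it was at the start of the episode above 0.03 m).
It also fails if it takes over 72 s, if anything falls off the work surface, if the arm or the gripper's body presses on something with over 40 N, if the wrist force passes 120 N, or if a joint passes its speed limit or range.

## Working session

There is one attempt and no reset: what is moved stays moved. The work goes in short steps, Python scripts to look and compute and a shell command to move; the robot and the scene stay as the last step left them, time stands still between calls to the robot, and variables do not carry over. Pictures are saved under pics/ and viewed, at most 10 in all, crops included, and the job is handed in when it is done.

```bash
ls; mkdir -p pics; cat > h.py <<'E'
import numpy as np, cv2
from bench import robot, imaging
def snap(n,f):
    P=imaging.camera_params(n); im=imaging.snapshot(n); cv2.imwrite('pics/'+f,im[:,:,::-1]); np.savez('pics/'+f+'.npz',K=P['camera_matrix'],R=P['R'],t=P['t']); return im,P
def ray(P,uv):
    K=np.array(P['camera_matrix']);R=np.array(P['R']);t=np.array(P['t'])
    return -R.T@t, R.T@np.linalg.solve(K,[uv[0],uv[1],1.])
def plane(P,uv,z):
    o,d=ray(P,uv); return o+d*(z-o[2])/d[2]
def tri(P1,a,P2,b):
    A=[];y=[]
    for P,u in((P1,a),(P2,b)):
        o,d=ray(P,u); d/=np.linalg.norm(d); M=np.eye(3)-np.outer(d,d); A.append(M); y.append(M@o)
    return np.linalg.lstsq(np.vstack(A),np.hstack(y),rcond=None)[0]
def proj(P,X):
    p=np.array(P['camera_matrix'])@(np.array(P['R'])@X+np.array(P['t'])); return p[:2]/p[2]
E
python3 - <<'E'
from h import *
a,P=snap('top','top0.png'); b,Q=snap('side','side0.png')
w,W=snap('wrist','w0.png')
for p in(P,Q,W): print(-np.array(p['R']).T@np.array(p['t']), np.array(p['R'])[2])
cv2.imwrite('pics/both.png',cv2.resize(np.vstack([np.hstack([a,b])])[:,:,::-1],(800,300)))
print(robot.get_obs())
E
```

```text
pics
[0.27551413 0.03382841 1.50687866] [ 0.14678426 -0.01942358 -0.98897781]
[0.24171008 1.03006976 0.90625897] [ 0.1768068  -0.78483666 -0.59394509]
[0.08816232 0.54948407 0.38424813] [ 0.27143256 -0.08904375 -0.95832958]
{'time': 0.15, 'joint_positions': array([ 1.15586606e+00,  8.77896256e-02,  1.37185613e+00, -2.32702680e-05,
        1.68362222e+00, -1.03095988e-01]), 'qvel': array([-0.00150087, -0.00256077, -0.00360554, -0.00084665,  0.00125127,
       -0.00218992]), 'joint_torque': array([ 1.44517631e-03, -3.40642440e+01, -3.02793467e+01,  7.18164956e-02,
        3.04916210e-02, -1.22008914e-04]), 'tool_pos': array([0.16859243, 0.52310819, 0.21559651]), 'ee_rot': array([-3.13992384e+00, -1.49409681e-04,  2.82975565e+00]), 'wrist_force': array([0.92959591, 0.40356215, 0.99858085]), 'wrist_torque': array([ 0.01143853, -0.0738032 , -0.02269672]), 'finger_force': 0.0, 'width': 0.09392141595974812}
```

View pics/top0.png

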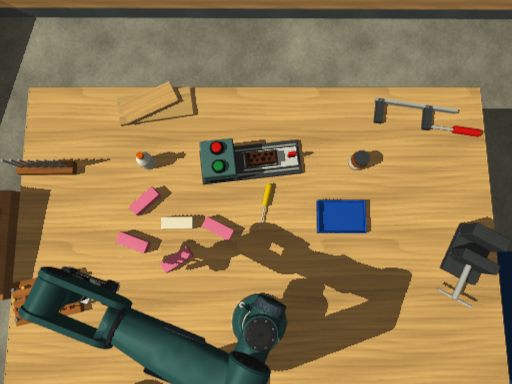

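View pics/side0.png

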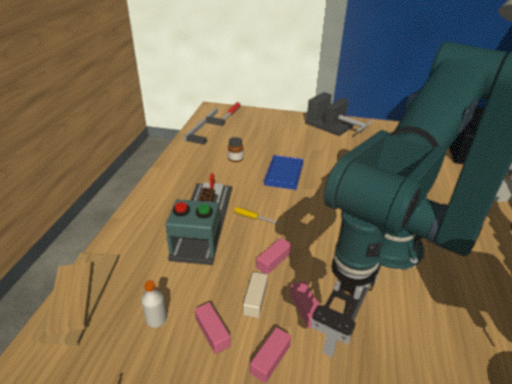

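Top view: the pale blank is at (177,223), with pink look-alikes at (145,200), (133,242), (217,228) and (178,260). The machine runs (202,163) to (300,155), with green at (218,167), red stop at (217,147) and the handle near (292,155). The tray is at (342,216). In the side view the blank is at (256,295). Only the object at (177,223) is plain and pale, so that is my choice. Next I'll check it in a close crop and take first measurements.

```bash
cat >> h.py <<'E'
def blobs(im,kind,roi=None,amin=15):
    h=cv2.cvtColor(im,cv2.COLOR_RGB2HSV).astype(int); H,S,V=h[...,0],h[...,1],h[...,2]
    m={'red':((H<6)|(H>176))&(S>180)&(V>90),'green':(H>45)&(H<80)&(S>120)&(V>50),
       'blue':(H>105)&(H<125)&(S>170)&(V>60),'pale':(H>15)&(H<35)&(S<90)&(V>150),
       'dark':(H<15)&(S>90)&(V<110)&(V>15)}[kind].astype(np.uint8)
    if roi: 
        k=np.zeros_like(m); x0,y0,x1,y1=roi; k[y0:y1,x0:x1]=1; m*=k
    c,_=cv2.findContours(m,cv2.RETR_EXTERNAL,cv2.CHAIN_APPROX_NONE)
    return sorted([(cv2.contourArea(q),cv2.minAreaRect(q),q) for q in c if cv2.contourArea(q)>=amin],key=lambda t:-t[0])
E
python3 - <<'E'
from h import *
def ld(f): return cv2.imread('pics/'+f)[:,:,::-1].copy(), dict(zip(('camera_matrix','R','t'),[np.load('pics/'+f+'.npz')[k] for k in 'KRt']))
a,P=ld('top0.png'); b,Q=ld('side0.png')
print(P['camera_matrix'][0,0])
for k in('red','green','blue','pale','dark'):
  for n,im,p,r in(('top',a,P,(110,125,380,240)),('side',b,Q,(140,140,310,330))):
    for A,R,q in blobs(im,k,r)[:4]:
        print(k,n,int(A),np.round(R[0],1),np.round(R[1],1),round(R[2]), [np.round(plane(p,R[0],z),3)[:2] for z in(0,.045,.164)])
c=np.hstack([cv2.resize(a[130:245,125:320],None,fx=4,fy=4,interpolation=2)])
cv2.imwrite('pics/c1.png',c[:,:,::-1])
E
```

```text
378.34861429771286
red top 67 [215.5 146.5] [9. 9.] 90 [array([0.688, 0.171]), array([0.676, 0.167]), array([0.643, 0.156])]
red top 22 [291.5 154. ] [4. 7.] 90 [array([ 0.656, -0.139]), array([ 0.644, -0.134]), array([ 0.614, -0.121])]
red side 77 [180.5 207.5] [ 9. 11.] 90 [array([ 0.73 , -0.024]), array([0.705, 0.028]), array([0.641, 0.167])]
red side 18 [211.5 180.5] [13.  3.] 90 [array([ 0.672, -0.215]), array([ 0.651, -0.154]), array([0.594, 0.01 ])]
green top 68 [217.5 165.5] [9. 9.] 90 [array([0.609, 0.163]), array([0.599, 0.159]), array([0.572, 0.149])]
green side 79 [203.5 208.5] [ 9. 11.] 90 [array([ 0.647, -0.038]), array([0.627, 0.015]), array([0.574, 0.155])]
blue top 1474 [341. 216.] [32. 48.] 90 [array([ 0.4  , -0.333]), array([ 0.397, -0.322]), array([ 0.387, -0.293])]
blue side 329 [284.6 172. ] [28.9 28. ] 8 [array([ 0.399, -0.346]), array([ 0.391, -0.277]), array([ 0.371, -0.097])]
pale top 329 [176.  222.5] [11. 30.] 90 [array([0.378, 0.325]), array([0.375, 0.316]), array([0.367, 0.293])]
pale top 172 [279.2 157.1] [18.7 34.6] 84 [array([ 0.643, -0.089]), array([
[... 481 characters left out ...]
0.571, 0.526])]
pale side 64 [235.6 155.8] [ 6.8 14.8] 86 [array([ 0.626, -0.421]), array([ 0.607, -0.349]), array([ 0.557, -0.159])]
pale side 47 [217.5 188. ] [ 6.8 10.9] 14 [array([ 0.634, -0.172]), array([ 0.615, -0.112]), array([0.563, 0.045])]
dark top 350 [260.2 157.6] [13.2 31. ] 82 [array([ 0.641, -0.011]), array([ 0.63, -0.01]), array([ 0.601, -0.006])]
dark top 17 [151.4 203.5] [ 8.7 29.7] 31 [array([0.454, 0.425]), array([0.449, 0.413]), array([0.435, 0.382])]
dark side 125 [206.5 194. ] [12. 15.] 90 [array([ 0.664, -0.125]), array([ 0.643, -0.067]), array([0.587, 0.084])]
dark side 47 [297.6 302.8] [18. 46.] 1 [array([0.262, 0.3  ]), array([0.261, 0.336]), array([0.258, 0.432])]
```

View pics/c1.png

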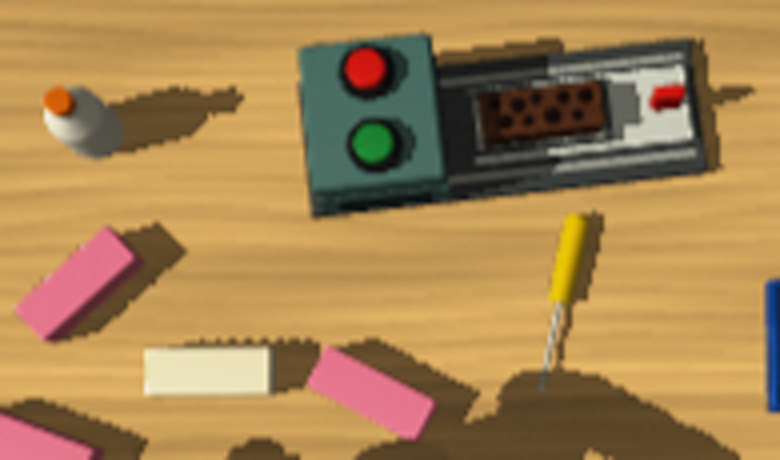

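The crop confirms it: the plain cream block at (177,223) is the blank, the neighbours are pink, and the driver lies clear. I'll swing the wrist over the blank on the way and measure from close up.

```bash
python3 -m pendant '[[2.5,-2.5,1,0,0,-8,1],[2.5,-2.5,1,0,0,-8,1],[2.5,-2.5,1,0,0,-8,1],[2.5,-2.5,1,0,0,-8,1],[2.5,-2.5,0,0,0,-8,1],[2.5,-2.5,0,0,0,-8,1],[2.5,-2.5,0,0,0,-8,1],[2.5,-2.5,0,0,0,-8,1]]' >/dev/null; python3 -m pendant '[[0.5,-1,0,0,0,-8,1],[0,0,0,0,0,0,1],[0,0,0,0,0,0,1],[0,0,0,0,0,0,1]]'
python3 -c "
from h import *
snap('wrist','wb1.png')"
python3 -m pendant '[[2,-5,0,0,0,0,1],[2,-5,0,0,0,0,1],[2,-5,0,0,0,2,1],[3,-5,0,0,0,2,1],[4,-4,0,0,0,2,1],[4,-3,0,0,0,1,1],[4,-3,0,0,0,0,1],[4,-2,0,0,0,0,1]]' >/dev/null;python3 -m pendant '[[0,0,0,0,0,0,1],[0,0,0,0,0,0,1],[0,0,0,0,0,0,1]]'
python3 - <<'E'
from h import *
w2,_=snap('wrist','wm1.png'); w1=cv2.imread('pics/wb1.png')
cv2.imwrite('pics/v1.png',cv2.resize(np.hstack([w1,w2[:,:,::-1]]),(800,300),interpolation=3))
E
```

```text
time: 1.35
tool_pos: [0.3731, 0.3142, 0.2564]
ee_rot: [-3.141, -0.0, 1.576]
wrist_force: [-0.4, 0.2, 0.3]
width: 0.0939
finger_force: 0.0
time: 2.5
tool_pos: [0.6098, 0.0174, 0.2571]
ee_rot: [3.141, -0.0, 1.698]
wrist_force: [0.3, 0.7, 0.5]
width: 0.0938
finger_force: 0.0
```

View pics/v1.png

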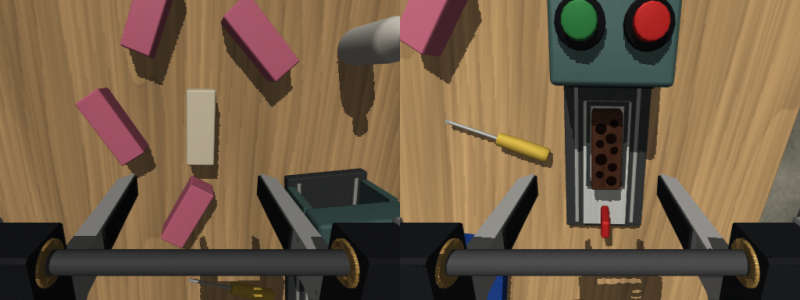

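Left half (wrist, scaled 0.78): blank at about (200,127), clear of the pinks. Right half: carved block at about (607,148), handle at (605,221), green (579,20), red (649,25). I'll take a second wrist place over the machine for parallax.

```bash
python3 -m pendant '[[-2,3,0,0,0,0,1],[-2,3,0,0,0,0,1],[0,0,0,0,0,0,1],[0,0,0,0,0,0,1],[0,0,0,0,0,0,1]]' >/dev/null
cat >> h.py <<'E'
def ld(f): return cv2.imread('pics/'+f)[:,:,::-1].copy(), dict(zip(('camera_matrix','R','t'),[np.load('pics/'+f+'.npz')[k] for k in 'KRt']))
E
python3 - <<'E'
from h import *
snap('wrist','wm2.png')
a,P=ld('wm1.png'); b,Q=ld('wm2.png')
def show(n,im,p,k,z,roi=None):
    for A,R,q in blobs(im,k,roi,100)[:3]:
        X=np.array([plane(p,c,z) for c in cv2.boxPoints(R)])[:,:2]
        print(n,k,int(A),np.round(R[0],1),np.round(R[1],1),np.round(R[2],1),'X',np.round(X.mean(0),4)); 
    return blobs(im,k,roi,100)
for k,z in(('green',.164),('red',.164),('dark',.077)):
    u=show('m1',a,P,k,z); v=show('m2',b,Q,k,z)
    for i in range(2 if k=='red' else 1):
        print(' tri',k,i,np.round(tri(P,u[i][1][0],Q,v[i][1][0]),4))
t,T=ld('top0.png'); c,C=ld('wb1.png'); s,S=ld('side0.png')
u=show('top',t,T,'pale',.045,(150,210,200,240)); v=show('wb',c,C,'pale',.045,(220,100,290,220)); x=show('side',s,S,'pale',.045,(230,260,280,325))
print(tri(T,u[0][1][0],C,v[0][1][0]))
print('tray'); show('top',t,T,'blue',.03,(300,190,380,240))
cv2.imwrite('pics/v2.png',np.hstack([cv2.resize(a[110:310,190:320],(390,600),interpolation=2),cv2.resize(c[100:230,220:306],(397,600),interpolation=2)])[:,:,::-1])
E
```

```text
m1 green 1804 [229.   24.5] [49. 46.] 90.0 X [0.5751 0.1478]
m2 green 1480 [269.8 110.7] [43.1 43.8] 45.0 X [0.5747 0.1484]
 tri green 0 [0.5748 0.1486 0.1613]
m1 red 1793 [322.  26.] [50. 46.] 90.0 X [0.6438 0.1555]
m1 red 347 [262.5 283.5] [39. 11.] 90.0 X [ 0.6295 -0.0671]
m2 red 1515 [356.5 111.8] [44.  44.2] 74.1 X [0.6437 0.1562]
m2 red 116 [284.5 310.5] [15.  9.] 90.0 X [ 0.6151 -0.0356]
 tri red 0 [0.6443 0.1564 0.1617]
 tri red 1 [ 0.6582 -0.2005 -0.0517]
m1 dark 3849 [264.5 190.5] [ 39. 103.] 0.0 X [ 0.626  -0.0046]
m1 dark 141 [315.3  41.5] [47.6 24.3] 23.8 X [0.6549 0.1592]
m2 dark 3639 [289.5 237.7] [39.9 99.3] 1.2 X [ 0.6245 -0.0013]
 tri dark 0 [ 0.6274 -0.0072  0.0576]
top pale 329 [176.  222.5] [11. 30.] 90.0 X [0.3752 0.3163]
wb pale 3258 [257.  161.5] [36. 97.] 0.0 X [0.3779 0.3178]
side pale 680 [254.2 294.1] [18.2 44.4] 12.2 X [0.3787 0.3305]
[0.37696054 0.31834445 0.0340337 ]
tray
top blue 1474 [341. 216.] [32. 48.] 90.0 X [ 0.3981 -0.3257]
```

View pics/v2.png

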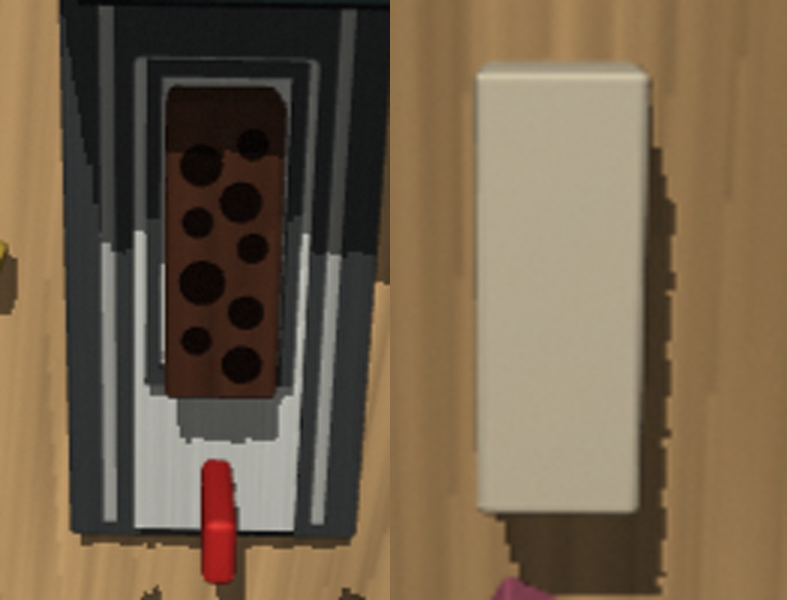

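Start is at (0.575,0.1485) and stop at (0.644,0.156), which gives a machine yaw of about 6.4°. That predicts the cradle at (0.627,-0.0065), matching the carved block's triangulation. The crop shows the carved block square in its cradle and the blank square too. I'll move above the carved block and measure heights from corners on the way.

```bash
python3 -m pendant '[[3,-4.2,0,0,0,-0.9,1],[2.8,-4.2,0,0,0,0,1],[0,0,0,0,0,0,1],[0,0,0,0,0,0,1],[0,0,0,0,0,0,1]]'
python3 - <<'E'
from h import *
snap('wrist','wm3.png')
def cor(f,k,roi):
    im,P=ld(f); A,R,q=blobs(im,k,roi,100)[0]; q=q[:,0]
    q=cv2.convexHull(q)[:,0].astype(float)
    bl=q[np.argmax(q[:,1]-q[:,0])]; br=q[np.argmax(q[:,1]+q[:,0])]
    return P,bl,br
M=[cor(f,'dark',(180,60,340,330)) for f in('wm2.png','wm3.png','wm1.png')]
for i,j in((0,1),(0,2)):
  print('carved near corners',[np.round(tri(M[i][0],M[i][k],M[j][0],M[j][k]),4) for k in(1,2)],M[j][1:])
for f in('wm1.png','wm3.png'):
  im,P=ld(f)
  for A,R,q in blobs(im,'red',(200,230,330,384),50):
    q=q[:,0]; b=q[q[:,1]>q[:,1].max()-3]; tp=q[q[:,1]<q[:,1].min()+3]
    print(f,'handle',q.min(0),q.max(0),'near end@.087',plane(P,b.mean(0)+.5,.087))
B,T=cor('wb1.png','pale',(220,100,290,220)),ld('top0.png')
im,S=ld('side0.png'); A,R,q=blobs(im,'pale',(230,260,280,325),100)[0]; q=q[:,0]
print('blank near corners@.045',[plane(B[0],B[k]+.5,.045) for k in(1,2)])
E
```

```text
time: 3.6
tool_pos: [0.6271, -0.0062, 0.2565]
ee_rot: [-3.141, -0.001, 1.679]
wrist_force: [-0.4, -0.6, -0.1]
width: 0.0941
finger_force: 0.0
carved near corners [array([ 0.6125, -0.0666,  0.0789]), array([ 0.6535, -0.0612,  0.0764])] (array([235., 222.]), array([271., 220.]))
carved near corners [array([ 0.6121, -0.0649,  0.0816]), array([ 0.653 , -0.0608,  0.0773])] (array([246., 241.]), array([281., 240.]))
wm1.png handle [257 264] [268 303] near end@.087 [ 0.64287921 -0.14331359  0.087     ]
wm3.png handle [248 247] [258 286] near end@.087 [ 0.64279544 -0.14404955  0.087     ]
blank near corners@.045 [array([0.35622949, 0.25845605, 0.045     ]), array([0.3980598 , 0.25867499, 0.045     ])]
```

Carved top corners triangulate to about 0.077–0.079, agreeing with the text. Descending to grasp.

```bash
python3 -m pendant '[[0,0,-5,0,0,0,1],[0,0,-5,0,0,0,1],[0,0,-5,0,0,0,1],[0,0,-3,0,0,0,1],[0,0,-1.8,0,0,0,1],[0,0,0,0,0,0,1],[0,0,0,0,0,0,1]]'; python3 -m pendant '[[0,0,0,0,0,0,0],[0,0,0,0,0,0,0],[0,0,0,0,0,0,0],[0,0,0,0,0,0,0],[0,0,0,0,0,0,0],[0,0,0,0,0,0,0]]'
```

```text
time: 4.35
tool_pos: [0.6274, -0.0054, 0.0595]
ee_rot: [3.14, 0.0, 1.681]
wrist_force: [0.6, -0.3, 1.1]
width: 0.0938
finger_force: 0.0
time: 4.95
tool_pos: [0.6273, -0.0064, 0.0585]
ee_rot: [3.142, 0.0, 1.68]
wrist_force: [0.8, 0.2, 0.5]
width: 0.05
finger_force: 0.0
```

```bash
python3 -m pendant '[[0,0,0,0,0,0,0],[0,0,0,0,0,0,0],[0,0,0,0,0,0,0],[0,0,0,0,0,0,0]]'; python3 -m pendant '[[0,0,1,0,0,0,0],[0,0,2,0,0,0,0],[0,0,3,0,0,0,0],[0,0,3,0,0,0,0],[0,0,3,0,0,0,0],[0,0,0,0,0,0,0],[0,0,0,0,0,0,0]]'
```

```text
time: 5.35
tool_pos: [0.6272, -0.0064, 0.0585]
ee_rot: [-3.141, 0.0, 1.68]
wrist_force: [-0.9, 0.6, 0.7]
width: 0.0445
finger_force: 30.0
time: 6.05
tool_pos: [0.6276, -0.0063, 0.1788]
ee_rot: [3.14, 0.0, 1.68]
wrist_force: [0.0, -0.3, -2.9]
width: 0.0448
finger_force: 30.0
```

```bash
python3 -m pendant '[[-2.8,-4,0,0,0,-1,0],[-2.8,-4,0,0,0,-1,0],[-2.8,-4,0,0,0,-1,0],[-2.8,-4,0,0,0,-1,0],[-2.8,-4,0,0,0,-1,0],[-2.8,-4,0,0,0,-1,0],[-2.8,-4,0,0,0,0,0],[-2.8,-4,0,0,0,0,0]]'; python3 -m pendant '[[-0.4,0,0,0,0,0,0],[0,0,0,0,0,0,0],[0,0,0,0,0,0,0]]'
python3 - <<'E'
from h import *
w,W=snap('wrist','wt.png'); cv2.imwrite('pics/v3.png',w[:,:,::-1])
for A,R,q in blobs(w,'blue',None,500): print(A,R,np.round([plane(W,c,.03)[:2] for c in cv2.boxPoints(R)],3).tolist())
E
```

```text
time: 6.85
tool_pos: [0.4009, -0.3266, 0.1754]
ee_rot: [-3.138, -0.003, 1.575]
wrist_force: [0.4, -1.2, -1.0]
width: 0.0445
finger_force: 30.0
time: 7.15
tool_pos: [0.3993, -0.325, 0.1769]
ee_rot: [-3.14, -0.003, 1.576]
wrist_force: [-0.1, 0.6, -1.3]
width: 0.0447
finger_force: 30.0
9781.0 ((253.5, 157.0), (144.0, 135.0), 90.0) [[0.335, -0.232], [0.462, -0.232], [0.472, -0.378], [0.327, -0.379]]
```

View pics/v3.png

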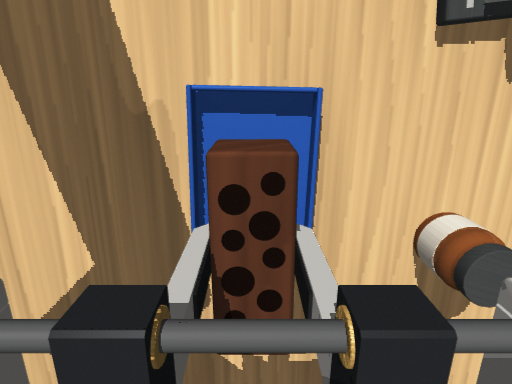

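The picture shows the held carved block centred over the tray: far rim at rows 86–92, columns 187–322, oil jar well aside at (460,260). Lowering.

```bash
python3 -m pendant '[[0,0,-4,0,0,0,0],[0,0,-4,0,0,0,0],[0,0,-3,0,0,0,0],[0,0,-2,0,0,0,0],[0,0,-1,0,0,0,0],[0,0,-0.4,0,0,0,0],[0,0,0,0,0,0,0],[0,0,0,0,0,0,0]]'
```

```text
time: 8.0
tool_pos: [0.4004, -0.3269, 0.036]
ee_rot: [3.14, 0.002, 1.576]
wrist_force: [0.1, -0.5, -0.9]
width: 0.0449
finger_force: 30.0
```

```bash
python3 -m pendant '[[0,0,-0.2,0,0,0,0],[0,0,-0.2,0,0,0,0],[0,0,0,0,0,0,0],[0,0,0,0,0,0,0]]'; python3 -m pendant '[[0,0,0,0,0,0,0.65],[0,0,0,0,0,0,0.65],[0,0,0,0,0,0,0.65],[0,0,0,0,0,0,0.65]]'
```

```text
time: 8.4
tool_pos: [0.3996, -0.3267, 0.031]
ee_rot: [3.141, 0.001, 1.575]
wrist_force: [0.2, -0.8, 0.5]
width: 0.0447
finger_force: 30.0
time: 8.8
tool_pos: [0.3993, -0.3263, 0.0305]
ee_rot: [3.142, 0.0, 1.575]
wrist_force: [-0.2, 0.5, 0.9]
width: 0.0607
finger_force: 0.0
```

```bash
python3 -m pendant '[[0,0,3,0,0,0,0.65],[0,0,5,0,0,0,0.65],[0,0,5,0,0,0,0.8],[0,0,2,0,0,0,1],[0,5,0,0,0,0,1],[0,5,0,0,0,0,1],[0,5,0,0,0,0,1],[0,5,0,0,0,0,1]]' >/dev/null;  python3 -m pendant '[[0,5,0,0,0,0,1],[0,5,0,0,0,0,1],[-0.5,5,0,0,0,0,1],[-0.5,5,0,0,0,0,1],[-0.5,5,0,0,0,0,1],[-0.5,5,0,0,0,0,1],[-0.2,5,0,0,0,0,1],[0,4.5,0,0,0,0,1]]' >/dev/null;  python3 -m pendant '[[0,4,0,0,0,0,1],[0,0,0,0,0,0,1],[0,0,0,0,0,0,1],[0,0,0,0,0,0,1]]'
python3 - <<'E'
from h import *
w,W=snap('wrist','wb2.png')
for A,R,q in blobs(w,'pale',(150,60,380,330),400):
    h=cv2.convexHull(q)[:,0].astype(float); print(A,R)
    bl=h[np.argmax(h[:,1]-h[:,0])]; br=h[np.argmax(h[:,1]+h[:,0])]
    c,C=ld('wb1.png'); g=cv2.convexHull(blobs(c,'pale',(220,100,290,220),100)[0][2])[:,0].astype(float)
    g1=g[np.argmax(g[:,1]-g[:,0])]; g2=g[np.argmax(g[:,1]+g[:,0])]
    print(tri(W,bl,C,g1),tri(W,br,C,g2),plane(W,bl,.045),plane(W,br,.045))
t,T=snap('top','top1.png')
for A,R,q in blobs(t,'dark',(310,190,380,240)): print('carved',A,plane(T,R[0],.05))
E
```

```text
time: 10.8
tool_pos: [0.3775, 0.3066, 0.1804]
ee_rot: [-3.142, 0.001, 1.574]
wrist_force: [0.0, -0.0, -0.5]
width: 0.0944
finger_force: 0.0
4962.5 ((253.0, 169.0), (118.0, 46.0), 90.0)
[0.3563866  0.26026372 0.04868532] [0.39646222 0.26351277 0.05639681] [0.35677555 0.25844305 0.045     ] [0.39705004 0.25855388 0.045     ]
carved 310.5 [ 0.39800514 -0.32463321  0.05      ]
```

```bash
python3 -m pendant '[[0,1.2,-4,0,0,0,1],[0,0,-4,0,0,0,1],[0,0,-4,0,0,0,1],[0,0,-2.5,0,0,0,1],[0,0,-0.8,0,0,0,1],[0,0,0,0,0,0,1],[0,0,0,0,0,0,1]]'; python3 -m pendant '[[0,0,0,0,0,0,0],[0,0,0,0,0,0,0],[0,0,0,0,0,0,0],[0,0,0,0,0,0,0],[0,0,0,0,0,0,0],[0,0,0,0,0,0,0],[0,0,0,0,0,0,0],[0,0,0,0,0,0,0]]';python3 -m pendant '[[0,0,0,0,0,0,0],[0,0,0,0,0,0,0]]'
```

```text
time: 11.6
tool_pos: [0.3787, 0.32, 0.0293]
ee_rot: [3.139, -0.002, 1.574]
wrist_force: [0.7, 0.7, 0.5]
width: 0.0939
finger_force: 0.0
time: 12.4
tool_pos: [0.3774, 0.3197, 0.0274]
ee_rot: [3.142, 0.0, 1.575]
wrist_force: [0.4, 0.2, 0.3]
width: 0.0444
finger_force: 30.0
time: 12.6
tool_pos: [0.3774, 0.3197, 0.0275]
ee_rot: [3.141, 0.0, 1.575]
wrist_force: [1.2, 0.4, -0.5]
width: 0.0447
finger_force: 30.0
```

```bash
python3 -m pendant '[[0,0,2,0,0,0,0],[0,0,4,0,0,0,0],[0,0,5,0,0,0,0],[0,0,5,0,0,0,0],[0,0,5,0,0,0,0],[0,0,1,0,0,0,0],[2,-4,0,0,0,0,0],[2.6,-4,0,0,0,1,0]]' >/dev/null;  python3 -m pendant '[[2.6,-4.5,0,0,0,1,0],[2.6,-4.5,0,0,0,1,0],[2.6,-4.5,0,0,0,1,0],[2.6,-4.5,0,0,0,1,0],[2.6,-4.5,0,0,0,1,0],[2.6,-4.5,0,0,0,0.2,0],[2.6,-4,0,0,0,0,0],[2.6,-4,0,0,0,0,0]]' >/dev/null;  python3 -m pendant '[[1,-2,0,0,0,0,0],[0,0,0,0,0,0,0],[0,0,0,0,0,0,0],[0,0,0,0,0,0,0]]'
python3 - <<'E'
from h import *
w,W=snap('wrist','wc1.png'); cv2.imwrite('pics/v4.png',w[:,:,::-1])
snap('top','top2.png')
for k in('green','red'):
  for A,R,q in blobs(w,k,None,200)[:2]: print(k,R[0],plane(W,R[0],.164))
for k in((255,20),(255,40)): print(plane(W,k,.042))
E
```

```text
time: 14.6
tool_pos: [0.635, -0.1188, 0.247]
ee_rot: [-3.141, -0.001, 1.684]
wrist_force: [-0.7, -0.2, -1.8]
width: 0.0447
finger_force: 30.0
[0.61874351 0.04016436 0.042     ]
[0.62097288 0.02094791 0.042     ]
```

View pics/v4.png

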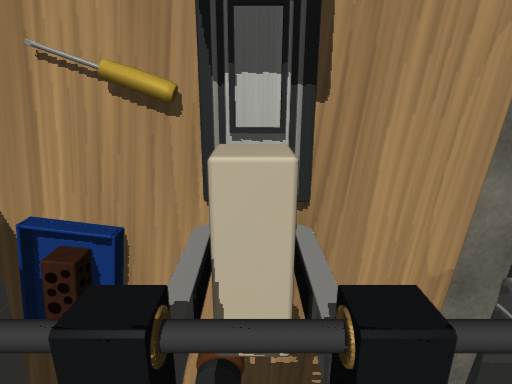

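The picture shows the empty cradle recess at columns ~234–282, rows ~5–128, the held blank below it, and the carved block lying flat in the tray at (68,280). I'll measure the recess edges.

```bash
python3 - <<'E'
from h import *
w,W=ld('wc1.png'); g=cv2.cvtColor(w,cv2.COLOR_RGB2GRAY).astype(int)
print('col',[(r,int(g[r,250:268].mean())) for r in list(range(0,10))+list(range(120,146))])
print('row115',[(c,int(g[112:118,c].mean())) for c in range(222,298)])
hp=blobs(w,'pale',(190,140,310,320),500)
print(hp[0][1], [plane(W,p,.2656) for p in((212,157),(296,157))])
m=cv2.inRange(g.astype(np.uint8),150,255)[:,205:300]
print('blank cols r200',np.where(m[200])[0][[0,-1]]+205,'col rows',g[138:170,255].tolist())
E
```

```text
col [(0, 20), (1, 20), (2, 20), (3, 14), (4, 15), (5, 32), (6, 74), (7, 74), (8, 74), (9, 74), (120, 153), (121, 153), (122, 152), (123, 152), (124, 152), (125, 152), (126, 147), (127, 60), (128, 39), (129, 40), (130, 40), (131, 40), (132, 41), (133, 55), (134, 68), (135, 68), (136, 68), (137, 68), (138, 68), (139, 72), (140, 104), (141, 138), (142, 150), (143, 149), (144, 144), (145, 145)]
row115 [(222, 42), (223, 42), (224, 44), (225, 74), (226, 140), (227, 154), (228, 142), (229, 85), (230, 40), (231, 40), (232, 41), (233, 39), (234, 37), (235, 79), (236, 149), (237, 151), (238, 153), (239, 156), (240, 154), (241, 153), (242, 150), (243, 149), (244, 149), (245, 151), (246, 153), (247, 153), (248, 151), (249, 155), (250, 155), (251, 153), (252, 153), (253, 155), (254, 153), (255, 156), (256, 156), (257, 155), (258, 154), (259, 153), (260, 154), (261, 153), (262, 152), (263, 151), (264, 155), (265, 154), (266, 153), (267, 152), (268, 152), (269, 154), (270, 155), (271, 152), (272, 152), (273, 157), (274, 155), (275, 153), (276, 158), (277, 161), (278, 159), (279, 147), (280, 75), (281, 35), (282, 40), (283, 40), (284, 40), (285, 54), (286, 109), (287, 155), (288, 153), (289, 117), (290, 42), (291, 42), (292, 42), (293, 42), (294, 42), (295, 45), (296, 75), (297, 122)]
((252.0, 229.0), (178.0, 88.0), 90.0) [array([ 0.60880667, -0.06578503,  0.2656    ]), array([ 0.64862584, -0.06125392,  0.2656    ])]
blank cols r200 [212 292] col rows [69, 69, 78, 150, 150, 149, 144, 146, 145, 146, 146, 146, 147, 147, 148, 148, 149, 149, 161, 180, 195, 189, 183, 177, 168, 163, 164, 163, 164, 164, 164, 165]
```

```bash
python3 - <<'E'
from h import *
w,W=ld('wc1.png')
f=plane(W,(257.4,5.4),.032); n=plane(W,(257.4,126.8),.032); lo=plane(W,(257.4,133.2),.042); lf=plane(W,(257.4,2.6),.042)
print(f,n,np.linalg.norm(f-n),(f+n)/2,'lip',lo,lf,np.linalg.norm(lo-lf))
c=plane(W,(257.4,115.5),.042); l=plane(W,(235,115.5),.042); r=plane(W,(279.9,115.5),.042); print(c,np.linalg.norm(l-r), np.degrees(np.arctan2(*(r-l)[1::-1])))
# blank far top edge row 156.5 centre, z of top = tool z -.0275+.045
tp=np.array([0.635,-0.1188,.247]); ps=1.684
for row,dz in((156.5,.0175),(143,.0175)):
  e=plane(W,(254,row),.247+dz); d=e-tp; print('edge along tool',d@[np.cos(ps),np.sin(ps),0],'lat',d@[np.sin(ps),-np.cos(ps),0])
E
```

```text
[0.61951085 0.05647939 0.032     ] [ 0.63456512 -0.07090019  0.032     ] 0.12826608942855344 [ 0.62703798 -0.0072104   0.032     ] lip [ 0.63517284 -0.07725225  0.042     ] [0.61934553 0.05666833 0.042     ] 0.13485260464451834
[ 0.63281688 -0.05731761  0.042     ] 0.051367835010822774 6.483800712515683
edge along tool 0.05567124834675174 lat 8.34107792007429e-06
edge along tool 0.062155884744958256 lat -7.443749233098512e-07
```

```bash
python3 -m pendant '[[-0.3,4,0,0,0,0,0],[-0.3,4,0,0,0,0,0],[-0.2,3.4,-2,0,0,0,0],[0,0,-5,0,0,0,0],[0,0,-5,0,0,0,0],[0,0,-3.5,0,0,0,0],[0,0,-1.5,0,0,0,0],[0,0,0,0,0,0,0]]'; python3 -m pendant '[[0,0,0,0,0,0,0],[0,0,0,0,0,0,0],[0,0,0,0,0,0,0]]'
```

```text
time: 15.5
tool_pos: [0.6256, -0.0052, 0.0752]
ee_rot: [-3.137, -0.001, 1.684]
wrist_force: [-0.0, -0.8, -1.5]
width: 0.0449
finger_force: 30.0
time: 15.8
tool_pos: [0.6292, -0.0063, 0.0805]
ee_rot: [3.137, 0.001, 1.683]
wrist_force: [0.2, -0.5, -1.2]
width: 0.045
finger_force: 30.0
```

```bash
for i in 1 2 3; do python3 -m pendant '[[0,0,0,0,0,0,0],[0,0,0,0,0,0,0]]' | sed -n 2p; done
```

```text
tool_pos: [0.628, -0.0062, 0.0784]
tool_pos: [0.6275, -0.0061, 0.0775]
tool_pos: [0.6274, -0.0061, 0.0774]
```

```bash
python3 -m pendant '[[-0.05,0.15,0,0,0,0,0],[0,0,-0.3,0,0,0,0],[0,0,-0.3,0,0,0,0],[0,0,-0.3,0,0,0,0],[0,0,0,0,0,0,0],[0,0,0,0,0,0,0],[0,0,0,0,0,0,0]]';python3 -m pendant '[[0,0,-0.2,0,0,0,0],[0,0,-0.2,0,0,0,0],[0,0,-0.2,0,0,0,0],[0,0,-0.2,0,0,0,0],[0,0,0,0,0,0,0],[0,0,0,0,0,0,0],[0,0,0,0,0,0,0]]'
```

```text
time: 17.1
tool_pos: [0.6271, -0.0046, 0.0686]
ee_rot: [3.141, 0.0, 1.683]
wrist_force: [0.4, 0.5, -1.4]
width: 0.0451
finger_force: 30.0
time: 17.8
tool_pos: [0.627, -0.0046, 0.0605]
ee_rot: [3.141, -0.0, 1.683]
wrist_force: [0.1, -0.3, -0.4]
width: 0.0446
finger_force: 30.0
```

Inside the recess with about 1 mm to go; settling, releasing and checking.

```bash
python3 -m pendant '[[0,0,-0.15,0,0,0,0],[0,0,0,0,0,0,0],[0,0,0,0,0,0,0]]';python3 -m pendant '[[0,0,0,0,0,0,0.7],[0,0,0,0,0,0,0.7],[0,0,0,0,0,0,0.7],[0,0,0,0,0,0,0.9],[0,0,3,0,0,0,0.9],[0,0,5,0,0,0,0.9],[0,0,5,0,0,0,0.9],[0,0,5,0,0,0,0.9]]' ;python3 -m pendant '[[0,-3,0,0,0,0,0.6],[0,0,0,0,0,0,0.6],[0,0,0,0,0,0,0.6],[0,0,0,0,0,0,0.6],[0,0,0,0,0,0,0.6]]'
python3 - <<'E'
from h import *
w,W=snap('wrist','wc2.png'); cv2.imwrite('pics/v5.png',cv2.resize(w[80:330,180:350],None,fx=2.4,fy=2.4,interpolation=2)[:,:,::-1])
for A,R,q in blobs(w,'red',(200,150,330,384),30):
    q=q[:,0]; print('red',q.min(0),q.max(0))
E
```

```text
time: 18.1
tool_pos: [0.6272, -0.0046, 0.06]
ee_rot: [3.141, 0.0, 1.683]
wrist_force: [-2.3, -0.1, 3.6]
width: 0.0447
finger_force: 30.0
time: 18.9
tool_pos: [0.6267, -0.0045, 0.2405]
ee_rot: [-3.141, -0.0, 1.683]
wrist_force: [1.5, 0.4, 0.2]
width: 0.0843
finger_force: 0.0
time: 19.4
tool_pos: [0.6265, -0.0338, 0.2374]
ee_rot: [-3.139, -0.001, 1.684]
wrist_force: [-0.5, 0.1, -0.1]
width: 0.0565
finger_force: 0.0
red [251 235] [262 274]
```

View pics/v5.png

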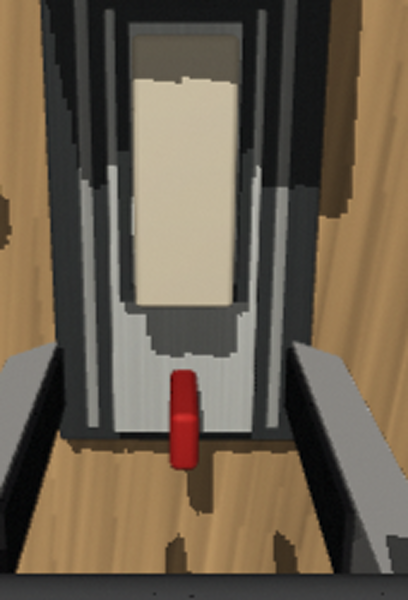

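The picture shows the blank lying flat in the cradle with even gaps, and the handle top at full-image pixel (256,265). Now pinching the handle.

```bash
python3 - <<'E'
from h import *
w,W=ld('wc2.png'); print(plane(W,(256.8,265),.087))
E
python3 -m pendant '[[0.7,-4.8,0,0,0,0,0.6],[0.75,-4.8,0,0,0,0,0.6],[0,0,-5,0,0,0,0.6],[0,0,-5,0,0,0,0.6],[0,0,0,0,0,0,0.6],[0,0,0,0,0,0,0.6],[0,0,0,0,0,0,0.6],[0,0,0,0,0,0,0.6]]'
```

```text
[ 0.6414857  -0.13194189  0.087     ]
time: 20.25
tool_pos: [0.6442, -0.1308, 0.1443]
ee_rot: [3.133, 0.003, 1.684]
wrist_force: [0.4, 0.2, 1.3]
width: 0.0564
finger_force: 0.0
```

```bash
python3 -m pendant '[[0,0,-3,0,0,0,0.6],[0,0,-3,0,0,0,0.6],[0,0,-1.5,0,0,0,0.6],[0,0,0,0,0,0,0.6],[0,0,0,0,0,0,0.6],[0,0,0,0,0,0,0.6],[0,0,0,0,0,0,0.6]]';python3 -m pendant '[[0,0,0,0,0,0,0],[0,0,0,0,0,0,0],[0,0,0,0,0,0,0],[0,0,0,0,0,0,0],[0,0,0,0,0,0,0],[0,0,0,0,0,0,0],[0,0,0,0,0,0,0],[0,0,0,0,0,0,0]]'
```

```text
time: 20.95
tool_pos: [0.6428, -0.1309, 0.0663]
ee_rot: [3.138, 0.001, 1.683]
wrist_force: [0.6, -0.1, 0.5]
width: 0.0568
finger_force: 0.0
time: 21.75
tool_pos: [0.6416, -0.1305, 0.0639]
ee_rot: [3.141, -0.0, 1.683]
wrist_force: [-0.3, 0.3, -0.2]
width: 0.0141
finger_force: 30.0
```

```bash
python3 -m pendant '[[-0.06,0.5,0,0,0,0,0],[-0.11,1,0,0,0,0,0],[-0.15,1.3,0,0,0,0,0],[-0.17,1.5,0,0,0,0,0],[-0.17,1.5,0,0,0,0,0],[-0.17,1.5,0,0,0,0,0],[-0.17,1.5,0,0,0,0,0],[-0.17,1.5,0,0,0,0,0]]';python3 -m pendant '[[-0.17,1.5,0,0,0,0,0],[-0.15,1.3,0,0,0,0,0],[-0.11,1,0,0,0,0,0],[-0.06,0.6,0,0,0,0,0],[-0.05,0.4,0,0,0,0,0],[0,0,0,0,0,0,0],[0,0,0,0,0,0,0],[0,0,0,0,0,0,0]]'
```

```text
time: 22.55
tool_pos: [0.63, -0.026, 0.0639]
ee_rot: [3.141, 0.0, 1.684]
wrist_force: [4.6, -1.4, -4.2]
width: 0.0137
finger_force: 30.0
time: 23.35
tool_pos: [0.6246, 0.0226, 0.0639]
ee_rot: [3.14, -0.002, 1.684]
wrist_force: [4.7, 1.7, -3.5]
width: 0.0137
finger_force: 30.0
```

```bash
python3 -m pendant '[[-0.04,0.3,0,0,0,0,0],[-0.03,0.2,0,0,0,0,0],[-0.02,0.2,0,0,0,0,0],[0,0,0,0,0,0,0],[0,0,0,0,0,0,0]]';python3 -m pendant '[[-0.02,0.2,0,0,0,0,0],[0,0,0,0,0,0,0],[0,0,0,0,0,0,0]]'
```

```text
time: 23.85
tool_pos: [0.6239, 0.0285, 0.0639]
ee_rot: [3.14, -0.0, 1.684]
wrist_force: [6.7, -1.1, -4.5]
width: 0.0138
finger_force: 30.0
time: 24.15
tool_pos: [0.6239, 0.0285, 0.0639]
ee_rot: [3.14, 0.003, 1.683]
wrist_force: [5.2, -5.6, -4.3]
width: 0.0141
finger_force: 30.0
```

```bash
python3 -m pendant '[[0,0,0,0,0,0,0.5],[0,0,0,0,0,0,0.5],[0,0,0,0,0,0,0.5],[0,0,3,0,0,0,0.5],[0,0,5,0,0,0,0.5],[0,0,5,0,0,0,0.5],[0,0,3.6,0,0,0,0],[0,0,0,0,0,0,0]]'; python3 -m pendant '[[-1.6,4,0,0,0,0,0],[-1.6,4,0,0,0,0,0],[-1.6,4,0,0,0,0,0],[0,0,0,0,0,0,0],[0,0,0,0,0,0,0],[0,0,0,0,0,0,0],[0,0,0,0,0,0,0]]'
python3 - <<'E'
from h import *
t,T=snap('top','top3.png'); 
for A,R,q in blobs(t,'red',(195,130,320,180)): print('red',R[0],plane(T,R[0],.087),plane(T,R[0],.164))
E
```

```text
time: 24.95
tool_pos: [0.6257, 0.03, 0.2387]
ee_rot: [3.128, 0.002, 1.684]
wrist_force: [1.0, 1.0, 1.2]
width: 0.0343
finger_force: 0.0
time: 25.65
tool_pos: [0.5756, 0.1482, 0.2294]
ee_rot: [-3.141, 0.0, 1.681]
wrist_force: [1.0, 0.1, -0.5]
width: 0.0004
finger_force: 0.0
red (251.0, 158.0) [0.6183258  0.02688147 0.087     ] [0.59973513 0.0272582  0.164     ]
```

Sled home: the handle travelled 160 mm and met the stop. The tool is above the green button, pressing.

```bash
python3 -m pendant '[[0,0,-3,0,0,0,0],[0,0,-2,0,0,0,0],[0,0,0,0,0,0,0],[0,0,0,0,0,0,0],[0,0,0,0,0,0,0]]'; python3 -m pendant '[[0,0,-0.4,0,0,0,0],[0,0,-0.4,0,0,0,0],[0,0,-0.3,0,0,0,0],[0,0,0,0,0,0,0],[0,0,0,0,0,0,0]]'; python3 -m pendant '[[0,0,-0.2,0,0,0,0],[0,0,0,0,0,0,0],[0,0,0,0,0,0,0]]'
```

```text
time: 26.2
tool_pos: [0.5762, 0.1491, 0.1816]
ee_rot: [3.139, -0.0, 1.682]
wrist_force: [1.1, -0.6, -0.2]
width: 0.0002
finger_force: 0.0
time: 26.7
tool_pos: [0.5761, 0.1495, 0.1701]
ee_rot: [3.139, 0.0, 1.683]
wrist_force: [2.0, 1.3, 3.6]
width: 0.0001
finger_force: 1.8
time: 27.0
tool_pos: [0.5761, 0.1495, 0.1677]
ee_rot: [3.139, 0.0, 1.683]
wrist_force: [3.4, -0.2, 5.1]
width: 0.0006
finger_force: 2.3
```

```bash
python3 -m pendant '[[0,0,-0.2,0,0,0,0],[0,0,0,0,0,0,0],[0,0,0,0,0,0,0]]';python3 -m pendant '[[0,0,-0.2,0,0,0,0],[0,0,0,0,0,0,0],[0,0,0,0,0,0,0]]'
```

```text
time: 27.3
tool_pos: [0.5761, 0.1495, 0.1672]
ee_rot: [3.138, 0.0, 1.683]
wrist_force: [1.9, -0.2, 9.8]
width: 0.0004
finger_force: 4.7
time: 27.6
tool_pos: [0.5762, 0.1495, 0.1671]
ee_rot: [3.137, -0.0, 1.683]
wrist_force: [-0.3, -0.4, 13.8]
width: 0.0005
finger_force: 7.3
```

The button is bottomed: position has stalled at 0.167 and the force climbs past 5 N to 14 N. Retracting and checking.

```bash
python3 -m pendant '[[0,0,1,0,0,0,0],[0,0,3,0,0,0,0],[0,0,5,0,0,0,0],[0,0,2,0,0,0,0],[0,-5,0,0,0,0,0],[0,-5,0,0,0,0,0],[0,-5,0,0,0,0,0],[0,-5,0,0,0,0,0]]' >/dev/null; python3 -m pendant '[[0,-5,0,0,0,0,0],[0,0,0,0,0,0,0],[0,0,0,0,0,0,0],[0,0,0,0,0,0,0]]'
python3 - <<'E'
from h import *
t,T=snap('top','top4.png');s,_=snap('side','side4.png');w,W=snap('wrist','we.png')
cv2.imwrite('pics/v6.png',cv2.resize(np.vstack([np.hstack([t[120:245,190:385],s[140:265,150:345]]),]),(800,256),interpolation=2)[:,:,::-1])
for k in('green','red'):
  for A,R,q in blobs(w,k,None,100)[:2]: print(k,A,R[0],plane(W,R[0],.164))
E
```

```text
time: 28.8
tool_pos: [0.5747, -0.0993, 0.2719]
ee_rot: [-3.139, -0.002, 1.684]
wrist_force: [-0.3, 0.4, -1.0]
width: 0.0009
finger_force: 0.0
red 303.0 (313.0, 58.0) [0.61009768 0.01853007 0.164     ]
```

View pics/v6.png

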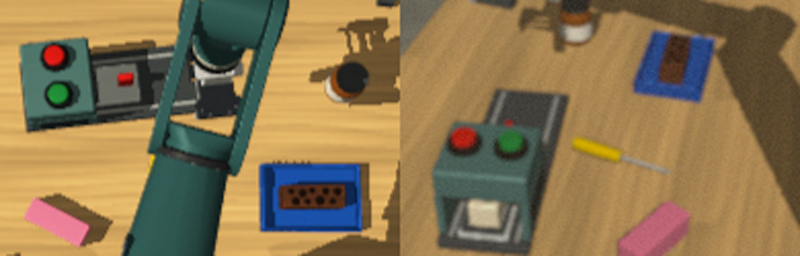

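The picture shows the carved block flat in the tray (312,196), the sled home with the handle just outside the hood (127,78), the blank visible under the hood (485,213), both buttons up, and the driver and jar unmoved. Handing in.

```bash
python3 -c "
from bench import robot
print(robot.close_job())"
```

```text
the job is handed in; nothing more can be done
None
```

The job is handed in at about 29 s with no verdict shown: the carved block is in the tray, the blank in the cradle, the sled home against its stop, and start pressed fully (about 14 N) and back up.

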